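Right the bottle, then hold the dispenser lid open for scooping

TASK

I am about to mix a feed: pick up the toppled bottle and stand it upright, cap up, in the middle of the round orange trivet without dropping it, and let go of it. Then lift the sprung lid of the white formula dispenser by its orange grip and hold it open at 50 degrees so that I can scoop from the top tier; finish while still holding it there, because it snaps shut if let go. Leave the saucepan lid, the mug and the jar where they are.

Things in the scene. Friction and masses are not known exactly. Their poses are not given: they have to be found in the camera images.
- bottle: loose 160 g bottle, lying on a flat side, cap roughly away from the robot: pale blue square body 54 x 54 mm, 100 mm long, then 42 mm round neck and blue domed cap 48 mm in diameter; 145 mm long in all. Origin: centre of its flat base; own x axis runs from base to cap (upright = x up), y and z square to the flat sides. Centre of mass about 65 mm from the base
- trivet: round orange trivet lying fixed on the worktop, 180 mm in diameter, 8 mm thick, with a red spot at its middle. Origin: centre of its underside, z up
- dispenser: white formula dispenser fixed on the worktop: round, three stacked tiers 104 mm in diameter on a grey 124 mm foot, its rim 174 mm above the worktop; a short swivel spout low down on its front. Origin: centre of its underside; its own x axis points from the front (spout, lid grip) to the back (lid hinge), z up. It stands left or right of the bottle, the trivet on the other side
- dispenser_lid (a joint): lid angle in rad: 0 = closed (start), grows as the front edge is lifted, stop at 1.4; 50 degrees = 0.873. Weight and a spring always pull it shut: about 1.2 N at the grip when closed, 2 N at 50 degrees. The lid is a white 90 g disc 108 mm in diameter, 8 mm thick, resting on the rim
- lid_grip (a point): middle of the lid's orange T-shaped grip: a bar 14 mm thick, 30 mm long, parallel to the hinge (dispenser's y), 28 mm above the lid on a 12 mm wide post under its middle. It can be pinched by its two ends from above, and turns between the fingers as the lid rises. Closed, it lies 98 mm in front of the hinge axis and 36 mm above it. Moves with the lid
- lid_hinge (a point): middle of the lid's hinge axis, at the back of the dispenser, 175 mm above the worktop; the axis runs along the dispenser's y
- pan_lid: bystander: steel saucepan lid lying flat, 172 mm in diameter, with a black knob, 42 mm high. Origin: centre of its underside
- mug: bystander: blue mug, 80 mm in diameter, 90 mm high. Origin: centre of its underside
- jar: bystander: closed amber jar, 72 mm in diameter, 100 mm high. Origin: centre of its underside
Mind the look-alikes: they are no part of the job. What is shaped like the bottle but turquoise is not meant.

How it is judged (in metres and radians):
On the way:
1. the bottle stands upright, let go and still, in the middle of the trivet, the dispenser still closed (angle between bottle's own x axis and vertical below 0.1 rad and horizontal distance between bottle and trivet below 0.045 m and z of bottle in the frame of trivet between 0.004 and 0.012 m and contact force between the fingers and bottle below 0.05 N and linear speed of bottle below 0.02 m/s and value of joint dispenser_lid below 0.1 rad), for 0.3 s.
At the end, for the whole second after the job is handed in: The fingers hold the dispenser's lid still (under 0.1 rad/s) at 50 degrees, within 7 degrees, carried by nothing else; the bottle stands free and still on the trivet, upright within 0.1 rad, its base centre within 45 mm of the trivet's middle (value of joint dispenser_lid between 0.75 and 0.995 rad and velocity of joint dispenser_lid between -0.1 and 0.1 rad/s and contact force between the fingers and dispenser above 0.5 N and contact force between bottle and dispenser below 0.05 N and angle between bottle's own x axis and vertical below 0.1 rad and horizontal distance between bottle and trivet below 0.045 m and z of bottle in the frame of trivet between 0.004 and 0.012 m and linear speed of bottle below 0.02 m/s and contact force between the fingers and bottle below 0.05 N); the arm keeps its last pose, push and grip.
It fails at once if the bottle is dropped or thrown (faster than 0.6 m/s while no finger holds it) (linear speed of bottle above 0.6 m/s and contact force between the fingers and bottle below 0.05 N).
It fails at once if the lid is lifted before the bottle stands upright (value of joint dispenser_lid above 0.25 rad and angle between bottle's own x axis and vertical above 0.3 rad).
It fails at once if the saucepan lid, the mug or the jar is moved by more than 25 mm (distance of any of pan_lid, mug, jar from where it was at the start of the episode above 0.025 m).
It also fails if it takes over 72 s, if anything falls off the work surface, if the arm or the gripper's body presses on something with over 40 N, if the wrist force passes 120 N, or if a joint passes its speed limit or range.

ROBOT

A 6-joint arm with a two-finger parallel gripper is mounted at the origin on the work surface. World frame = base frame: x ahead of the robot, y to its left, z up, the work surface at z = 0. Lengths are in mm, angles in rad, forces in N, time in s.
With the tool pointing down it reaches from about 375 to 975 mm from the base axis. Payload 3.8 kg.
Tool frame: the origin (TCP) lies on the front face of the gripper's body, between the roots of the fingers; the fingertips stand 64 mm ahead of it and the grasp point (between the pads) lies 45 mm ahead of it; z points along the fingers, y is the direction in which the jaws open and shut (so a half turn about z gives the same grasp; the last joint's range is limited). The gripper opens to 88 mm and grips with 3 to 60 N. Pads are 18 mm wide; open, the fingers measure 123 mm over their backs; the gripper's body (75 mm by 187 mm) begins 45 mm behind the grasp point.
Start: joints at [1.151, 0.264, 1.604, -0, 1.274, -0.037], TCP at [252.123, 626.141, 302.706] pointing down, gripper open.
Joint ranges: [-2.63, 2.63], [-0.94, 2.18], [0.31, 2.57], [-1.31, 4.45], [0, 2.66], [-2.55, 2.55]. Speed limits (rad/s): [2.57, 2.57, 3.14, 3.14, 3.14, 3.14].

INTERFACE

Orientations are given as a unit quaternion [w, x, y, z].
In Python, from rig import arm gives the robot as it stands. The module is installed in compiled form; this text tells all that it offers.
- The arm moves only by the shell command python3 -m jog 'ROWS' [OPENING] [FORCE]. ROWS is JSON, one flat list of numbers, 6 for each row, row after row: the shift along the tool's x, y, z in mm, then the turn, a rotation vector about the tool's x, y, z in degrees. A call has 1 to 20 rows; each row is the pose to reach, as a shift and turn from the pose measured when the call began, along the tool's axes at that moment; what a row does not reach only later rows make up. A row lasts 1/10 s, in which the tool goes at most 50 mm and 8.59 degrees, less where a joint would pass 70% of its speed; a pose out of reach is approached as far as the arm can. A call with a gripper value outside its range is refused whole. OPENING is the finger opening in mm, from 0 to 88.1, set as the call begins (- or left out, the last holds). The fingers move at their own pace and stop on an object; FORCE is the grip in N (left out, the last holds). Time passes only in rows, so rows that repeat a pose let the fingers close. It gives the time, the measured TCP pose, the force and the opening at its end, in the units of the state.
- arm.read_state(): the state, without advancing time (a new reading comes with each control period).
- arm.read_camera(name): name is "scene" or "top" or "wrist"; returns the picture (480x640x3 uint8, red, green, blue); there is no depth.
- arm.get_calibration(name): a dict with "fx", "fy", "cx", "cy" (pixels), "pose" (4x4, takes a point from camera to world coordinates); the wrist camera has in their place "mount" (4x4, takes a point from camera to tool coordinates, whose origin is the TCP and whose axes are the flange's). Camera axes: x right, y down, z forward; pixel columns grow to the right and rows downward; lengths in mm; the calibration is good to about 2 mm. A picture is of the moment at which its call begins: read the wrist's pose just before it. get_calibration takes no time and is no camera call.
- arm.finish_job(): hands the job in, once; it reports no verdict.
The state is a dict: "t": time; "joints": joint angles; "joint_vel": joint speeds; "effort": joint torques, N m; "eef_pos": TCP position; "ee_rot": TCP orientation; "contact_force": force on the tool from outside, world axes, zero at the start; "ft_torque": the same for the moment, N m; "gripper_width": opening from 0.0 (shut) to 1.0 (fully open).
Only numpy, scipy, OpenCV 4.12 (cv2) and the standard library are available. Lean on these libraries where they do the work, as an engineer would, in place of code of your own. Each camera call takes 0.05 s, during which the arm holds its last target. There are 200 camera calls.

## Working session

There is one attempt and no reset: what is moved stays moved. The work goes in short steps, Python scripts to look and compute and a shell command to move; the robot and the scene stay as the last step left them, time stands still between calls to the robot, and variables do not carry over. Pictures are saved under pics/ and viewed, about 8 in all and at most 12, crops included, and the job is handed in when it is done.

```bash
mkdir -p pics; python3 - <<'E'
from rig import arm
import cv2,numpy as np
np.set_printoptions(suppress=True,precision=3)
s=arm.read_state();print({k:np.round(v,3) for k,v in s.items()})
for n in("scene","top","wrist"):
    im=arm.read_camera(n);cv2.imwrite(f"pics/{n}0.png",im[:,:,::-1]);print(n,arm.get_calibration(n))
E
```

```text
{'t': np.float64(0.0), 'joints': array([ 1.151,  0.265,  1.605, -0.   ,  1.274, -0.037]), 'joint_vel': array([0.   , 0.001, 0.   , 0.001, 0.001, 0.001]), 'effort': array([ -0.003, -50.212, -35.686,   0.072,   0.03 ,  -0.   ]), 'eef_pos': array([251.909, 625.635, 301.441]), 'ee_rot': array([-0.   ,  0.19 ,  0.982, -0.001]), 'contact_force': array([ 0.076,  0.82 , -0.292]), 'ft_torque': array([0.008, 0.058, 0.057]), 'gripper_width': np.float64(1.004)}
scene {'fx': 536.3648404276411, 'fy': 536.3648404276411, 'cx': 319.89147481274676, 'cy': 233.1851947613202, 'pose': array([[   0.098,    0.723,   -0.684, 1406.878],
       [   0.995,   -0.076,    0.063,    9.214],
       [  -0.007,   -0.687,   -0.727, 1094.175],
       [   0.   ,    0.   ,    0.   ,    1.   ]])}
top {'fx': 552.1380355758275, 'fy': 552.1380355758275, 'cx': 322.6722923368894, 'cy': 251.75414861544778, 'pose': array([[  -0.012,   -0.991,    0.135,  344.242],
       [  -1.   ,    0.013,    0.004,   81.312],
       [  -0.006,   -0.135,   -0.991, 1631.193],
       [   0.   ,    0.   ,    0.   ,    1.   ]])}
wrist {'fx': 352.39197258706787, 'fy': 352.39197258706787, 'cx': 311.79799477601665, 'cy': 238.98053620632416, 'mount': array([[  0.   ,  -0.962,  -0.275,  71.385],
       [  1.   ,   0.   ,  -0.001,   0.132],
       [  0.001,  -0.275,   0.962, -81.265],
       [  0.   ,   0.   ,   0.   ,   1.   ]])}
```

View pics/top0.png

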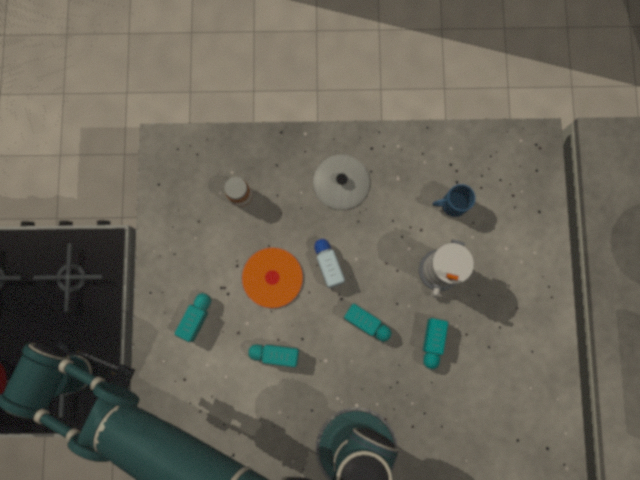

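View pics/scene0.png

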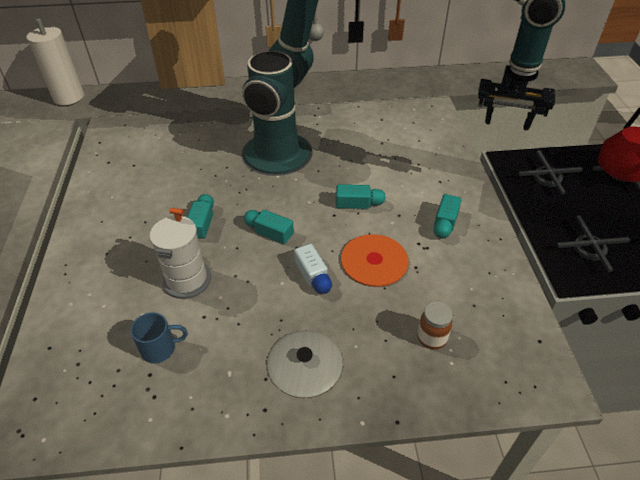

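Top view: the wanted bottle is pale blue with a blue cap, body at (331,268) and cap at (321,246). The look-alikes are turquoise, at (193,316), (274,356), (368,322) and (435,342). The trivet is at (272,277), the dispenser at (452,265) with its orange grip at about (452,277). The pan lid is at (341,181), the mug at (459,200) and the jar at (237,189).

```bash
cat > h.py <<'E'
import cv2,numpy as np
from rig import arm
from scipy.spatial.transform import Rotation as R
np.set_printoptions(suppress=True,precision=2)
def q(s): w,x,y,z=s["ee_rot"]; return R.from_quat([x,y,z,w])
def cam(n,s=None):
    c=arm.get_calibration(n)
    if n=="wrist":
        T=np.eye(4);T[:3,:3]=q(s).as_matrix();T[:3,3]=s["eef_pos"];P=T@c["mount"]
    else: P=c["pose"]
    return c,P
def ray(C,uv):
    c,P=C; d=P[:3,:3]@np.array([(uv[0]-c["cx"])/c["fx"],(uv[1]-c["cy"])/c["fy"],1]); return P[:3,3],d/np.linalg.norm(d)
def onz(C,uv,z): o,d=ray(C,uv); return o+d*(z-o[2])/d[2]
def cross(r1,r2):
    (o1,d1),(o2,d2)=r1,r2; t=np.linalg.lstsq(np.c_[d1,-d2],o2-o1,rcond=None)[0]
    a,b=o1+t[0]*d1,o2+t[1]*d2; return (a+b)/2,np.linalg.norm(a-b)
def blobs(rgb,lo,hi,amin=15):
    m=cv2.inRange(cv2.cvtColor(rgb,cv2.COLOR_RGB2HSV),np.array(lo),np.array(hi))
    n,l,st,ce=cv2.connectedComponentsWithStats(m)
    return [(ce[i],st[i],l==i) for i in range(1,n) if st[i,4]>=amin]
E
python3 - <<'E'
from h import *
ims={n:cv2.imread(f"pics/{n}0.png")[:,:,::-1].copy() for n in("top","scene")}
C={n:cam(n) for n in ims}
for n,im in ims.items():
    for nm,lo,hi in(("cap",(108,150,60),(125,255,255)),("body",(90,15,130),(115,90,255)),("orange",(4,150,100),(14,255,255)),("red",(0,190,80),(3,255,255))):
        for c,st,_ in blobs(im,lo,hi): print(n,nm,c,st)
E
```

```text
top cap [320.93 245.28] [316 240  13  12  96]
top orange [272.05 277.4 ] [ 242  248   61   60 2733]
top orange [451.93 276.63] [447 274  11   6  41]
top red [271.97 277.14] [266 272  13  12 109]
scene cap [322.02 282.93] [312 274  20  19 261]
scene orange [176.75 212.91] [170 208  14  13 102]
scene orange [374.22 259.98] [ 341  234   67   53 2598]
scene orange [443.66 328.95] [433 321  19  13  86]
scene red [631.93 134.24] [622 127  18  18 234]
scene red [633.36 158.14] [627 151  13  14  94]
scene red [374.2  258.11] [367 253  15  11 140]
```

```bash
python3 - <<'E'
from h import *
T,S=cam("top"),cam("scene")
print("cap",cross(ray(T,(320.9,245.3)),ray(S,(322,282.9))), onz(T,(320.9,245.3),27))
print("trivet",cross(ray(T,(272,277.2)),ray(S,(374.2,258.5))), onz(T,(272,277.2),8))
print("grip",cross(ray(T,(451.9,276.6)),ray(S,(176.8,212.9))))
im=cv2.imread("pics/top0.png")[:,:,::-1].copy()
crop=im[230:300,300:360]
g=cv2.cvtColor(crop,cv2.COLOR_RGB2HSV)
m=cv2.inRange(crop,np.array((140,150,160)),np.array((255,255,255)))
n,l,st,ce=cv2.connectedComponentsWithStats(m);i=1+st[1:,4].argmax();print(st[i],ce[i]+[300,230])
r=cv2.minAreaRect(np.argwhere(l==i)[:,::-1].astype(np.float32)+np.float32([300,230]));print(r)
for p in cv2.boxPoints(r): print(onz(T,p,54))
print("body c",onz(T,ce[i]+[300,230],54))
for nm,uv,z in(("mug",(459,200),90),("jar",(237,189),100),("pan",(341,181),10),("dispR",(453,263),182)):print(nm,onz(T,uv,z))
# dispenser lid ellipse
cr=im[235:300,415:485];m=cv2.inRange(cr,np.array((150,150,140)),np.array((255,255,255)))
n,l,st,ce=cv2.connectedComponentsWithStats(m);i=1+st[1:,4].argmax();print(st[i],ce[i]+[415,235]);(c,rad)=cv2.minEnclosingCircle(np.argwhere(l==i)[:,::-1].astype(np.float32));c=np.array(c)+[415,235];print(c,rad,onz(T,c,182))
a=cv2.resize(im[230:300,300:380],None,fx=5,fy=5,interpolation=3);b=cv2.resize(im[230:300,410:490],None,fx=5,fy=5,interpolation=3)
cv2.imwrite("pics/crop1.png",np.hstack([a,b])[:,:,::-1])
E
```

```text
cap (array([581.03,  90.65,  35.79]), np.float64(3.4855162339892707)) [582.46  92.45  27.  ]
trivet (array([492.03, 237.8 ,   8.28]), np.float64(0.30752940997775646)) [492.08 237.98   8.  ]
grip (array([ 469.48, -245.65,  206.3 ]), np.float64(1.6110463487846713))
[ 19  22  22  32 313] [329.43 267.47]
((329.7737121582031, 267.6277160644531), (29.731645584106445, 13.32797908782959), 70.01689147949219)
[547.59  99.75  54.  ]
[560.35  63.49  54.  ]
[479.23  35.57  54.  ]
[466.63  71.61  54.  ]
body c [513.77  68.54  54.  ]
mug [ 698.36 -303.09   90.  ]
jar [736.74 328.72 100.  ]
pan [780.18  29.6   10.  ]
dispR [ 507.61 -256.55  182.  ]
[ 19   9  38  36 955] [453.51 260.16]
[452.57 263.18] 19.442218780517578 [ 507.15 -255.38  182.  ]
```

View pics/crop1.png

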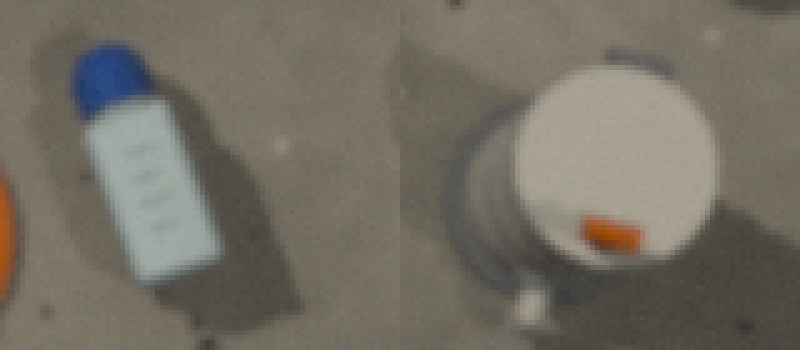

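The left crop confirms the choice: pale blue body with graduations and a blue cap pointing up-left. In the right crop the dispenser lid shows the grip bar at its front, the hinge at the back, and the spout swivelled to the left. Next I work out a hover pose over the bottle, with the tool leaning 15° towards the cap.

```bash
cat >> h.py <<'E'
def pose(az,lean,roll_z=None):
    # tool x along azimuth az (deg), z down, then turned by lean about own y
    a=np.radians(az);X=np.array([np.cos(a),np.sin(a),0]);Z=np.array([0,0,-1.]);M=np.c_[X,np.cross(Z,X),Z]
    return R.from_matrix(M)*R.from_euler('y',lean,degrees=True)
def go(g,Rt,s=None,depth=45):
    s=s or arm.read_state(); R0=q(s); p=np.array(g)-depth*Rt.as_matrix()[:,2]
    d=R0.inv().apply(p-s["eef_pos"]); r=(R0.inv()*Rt).as_rotvec(degrees=True)
    print("rows",np.round(np.r_[d,r],1),"TCP",p,"rows needed",max(np.linalg.norm(d)/50,np.linalg.norm(r)/8.59))
def st():
    s=arm.read_state(); print("t",round(s["t"],2),"pos",s["eef_pos"],"j",np.degrees(s["joints"]),"F",s["contact_force"],"w",round(s["gripper_width"]*88,1));return s
E
python3 - <<'E'
from h import *
go((534.6,75.8,200),pose(19.3,-15))
E
```

```text
rows [-476.4 -396.8   58.9   18.1   -6.7  137.8] TCP [545.59  79.65 243.47] rows needed 16.195863544635536
```

```bash
python3 -m jog '[-30,-25,4,1,0,8, -60,-50,8,2,-1,17, -90,-75,11,3,-1,26, -120,-100,15,5,-2,34, -149,-124,18,6,-2,43, -179,-149,22,7,-3,52, -208,-174,26,8,-3,60, -238,-198,29,9,-3,69, -268,-223,33,10,-4,77, -298,-248,37,11,-4,86, -327,-273,40,12,-5,95, -357,-298,44,14,-5,103, -387,-322,48,15,-5,112, -417,-347,52,16,-6,121, -447,-372,55,17,-6,129, -476.4,-396.8,59,18.1,-6.7,137.8, -476.4,-396.8,59,18.1,-6.7,137.8, -476.4,-396.8,59,18.1,-6.7,137.8, -476.4,-396.8,59,18.1,-6.7,137.8]' 88 && python3 - <<'E'
from h import *
s=st();im=arm.read_camera("wrist");cv2.imwrite("pics/w1.png",im[:,:,::-1])
C=cam("wrist",s)
for c,b,_ in blobs(im,(108,150,60),(125,255,255),60): print("cap",c,b,onz(C,c,27))
go((534.6,75.8,31),pose(19.3,-15),s)
E
```

```text
t: 2.05
eef_pos: [545.4, 79.7, 243.0]
ee_rot: [0.022, 0.977, 0.167, -0.129]
contact_force: [0.5, 0.7, 0.0]
gripper_width: 1.0
t 2.05 pos [545.38  79.72 243.04] j [  7.27  12.33 102.84  -3.12  79.56  78.89] F [0.47 0.68 0.03] w 88.0
cap [312.96 110.69] [ 282   78   63   62 3281] [578.81  91.16  27.  ]
rows [ 43.9   0.2 162.8  -0.    0.    0. ] TCP [545.59  79.65  74.47] rows needed 3.3714872467411827
```

View pics/w1.png

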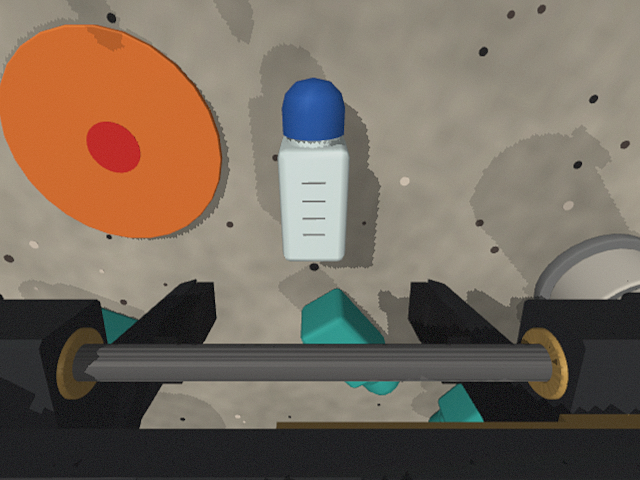

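The wrist view shows the bottle straight ahead and aligned with the tool: cap at (313,111), base edge at (313,260), trivet spot at (113,147). I check the base position, then descend.

```bash
python3 - <<'E'
from h import *
s=st();C=cam("wrist",s)
b=onz(C,(313,259),54);n=onz(C,(313,150),45);print(b,n,onz(C,(113,147),8))
g=b[:2]+72*np.array([np.cos(np.radians(19.3)),np.sin(np.radians(19.3))]);print(g)
E
python3 -m jog '[9,0,32,0,0,0, 18,0,65,0,0,0, 27,0,98,0,0,0, 35,0,130,0,0,0, 40,0,148,0,0,0, 44,0,163,0,0,0, 44,0,163,0,0,0]' 88; python3 -m jog '[0,0,0,0,0,0,0,0,0,0,0,0,0,0,0,0,0,0,0,0,0,0,0,0,0,0,0,0,0,0,0,0,0,0,0,0]' 40 20
```

```text
t 2.1 pos [545.27  80.1  243.19] j [  7.31  12.32 102.85  -3.13  79.57  78.9 ] F [ 0.69  0.76 -0.53] w 87.6
[469.24  52.91  54.  ] [555.65  83.43  45.  ] [491.48 239.94   8.  ]
[537.2   76.71]
t: 2.8
eef_pos: [543.7, 80.9, 72.4]
ee_rot: [0.022, 0.977, 0.168, -0.131]
contact_force: [-0.9, 0.1, 0.1]
gripper_width: 0.997
t: 3.4
eef_pos: [544.6, 80.7, 73.4]
ee_rot: [0.022, 0.977, 0.168, -0.13]
contact_force: [0.6, -0.5, 4.1]
gripper_width: 0.613
```

```bash
python3 -m jog '[-3,0,-10,0,0,0, -8,0,-28,0,0,0, -15,0,-55,0,0,0, -23,0,-85,0,0,0, -31,0,-115,0,0,0, -36,0,-135,0,0,0, -39,0,-145,0,0,0]' 40 25
python3 - <<'E'
from h import *
s=st()
# final orientation: tool z toward azimuth 90, 15deg below horizontal ; tool x up
for psi in (90,60,26):
    Rt=pose(psi,75); print(psi,Rt.as_matrix()[:,2]); go((515,150,230),Rt,s)
E
```

```text
t: 4.1
eef_pos: [545.6, 80.9, 226.2]
ee_rot: [0.022, 0.977, 0.168, -0.128]
contact_force: [0.3, -0.0, -1.3]
gripper_width: 0.609
t 4.1 pos [545.61  80.92 226.25] j [  7.39  13.18 103.69  -3.15  77.78  78.98] F [ 0.29 -0.03 -1.35] w 53.6
90 [ 0.    0.97 -0.26]
rows [-23.6 -34.4  -9.6  38.7  77.3 -67. ] TCP [515.   106.53 241.65] rows needed 12.737950856894805
60 [ 0.48  0.84 -0.26]
rows [-41.5 -47.1  -4.8  22.4  85.8 -38.8] TCP [493.27 112.36 241.65] rows needed 11.272379986683484
26 [ 0.87  0.42 -0.26]
rows [-51.3 -70.4  -2.2   3.6  89.8  -6.3] TCP [475.93 130.95 241.65] rows needed 10.491719543987466
```

```bash
python3 -m jog '[-1,-2,0,2,4,-3, -3,-4,-1,4,9,-7, -4,-6,-2,7,14,-12, -5,-8,-2,9,18,-16, -6,-10,-3,11,23,-20, -7,-10,-3,12,23,-20]'
python3 - <<'E'
from h import *
s=st(); go((515,150,230),pose(90,75),s); go((515,150,230),pose(60,75),s)
E
```

```text
t: 4.7
eef_pos: [534.6, 87.7, 229.9]
ee_rot: [-0.136, 0.937, 0.319, 0.048]
contact_force: [-0.8, 0.1, -1.4]
gripper_width: 0.606
t 4.7 pos [534.63  87.65 229.87] j [ -1.75   3.85 114.27  18.66  63.44  41.96] F [-0.81  0.11 -1.37] w 53.4
rows [ -2.4 -29.   -6.   26.8  54.  -47.5] TCP [515.   106.53 241.65] rows needed 8.933245261764567
rows [-16.2 -46.7  -4.4   5.1  61.1 -25.4] TCP [493.27 112.36 241.65] rows needed 7.7203291346209495
```

j4 goes positive, which is the workable direction. I finish the turn with the tool pointing along +y.

```bash
python3 -m jog '[0,-2,0,2,4,-3, 0,-5,-1,5,9,-8, -1,-8,-2,8,15,-13, -1,-11,-2,10,20,-18, -1,-14,-3,13,26,-23, -2,-17,-4,16,32,-28, -2,-20,-4,19,38,-33, -2,-23,-5,22,44,-38, -2,-26,-6,25,49,-43, -2.4,-29,-6,26.8,54,-47.5, -2.4,-29,-6,26.8,54,-47.5, -2.4,-29,-6,26.8,54,-47.5]'
python3 - <<'E'
from h import *
s=st(); im=arm.read_camera("scene");cv2.imwrite("pics/s2.png",cv2.resize(im[60:360,180:580],None,fx=1.8,fy=1.8)[:,:,::-1])
go((492,239,200),pose(90,75),s);go((492,239,83),pose(90,75),s)
E
```

```text
t: 5.9
eef_pos: [515.0, 106.6, 240.7]
ee_rot: [-0.432, 0.562, 0.56, 0.428]
contact_force: [0.4, 0.5, -1.4]
gripper_width: 0.613
t 5.9 pos [515.02 106.56 240.68] j [-19.9   18.7  119.66  65.14  91.43 -51.03] F [ 0.43  0.55 -1.39] w 54.0
rows [ -5.  -22.8  93.5  -0.1   0.1  -0.3] TCP [492.   195.53 211.65] rows needed 1.9276727290822513
rows [-117.9  -22.1  124.    -0.1    0.1   -0.3] TCP [492.   195.53  94.65] rows needed 3.450910535782427
```

View pics/s2.png

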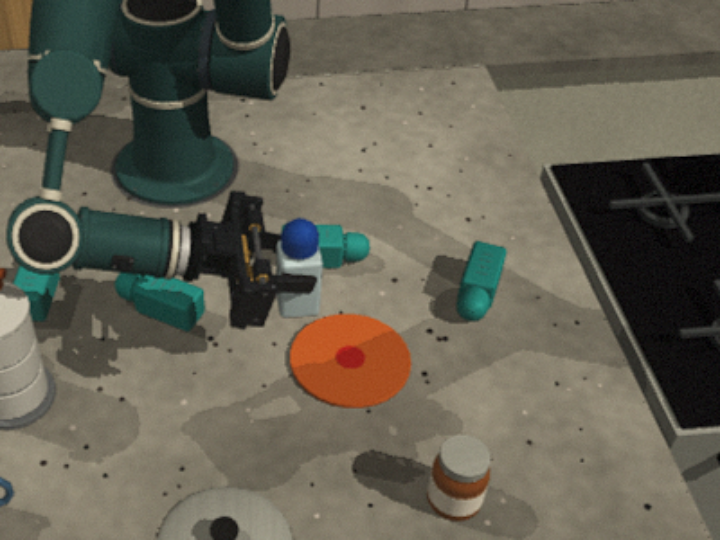

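The scene view shows the bottle upright in the fingers, cap up at crop (300,240), with the trivet spot at (350,357). I move over the trivet and go down.

```bash
python3 -m jog '[-1,-4,15,0,0,0, -2,-10,37,0,0,0, -3,-15,60,0,0,0, -4,-20,80,0,0,0, -5,-23,90,0,0,0, -25,-23,96,0,0,0, -55,-23,104,0,0,0, -80,-22,110,0,0,0, -95,-22,114,0,0,0, -103,-22,117,0,0,0, -103,-22,117,0,0,0, -103,-22,117,0,0,0]'
python3 - <<'E'
from h import *
s=st(); print(s["eef_pos"]+45*q(s).as_matrix()[:,2])
im=arm.read_camera("scene");C=cam("scene")
for c,b,_ in blobs(im,(108,150,60),(125,255,255),60): print(c,b)
T=cam("top");im2=arm.read_camera("top")
for c2,b,_ in blobs(im2,(108,150,60),(125,255,255),30): print(c2,b, cross(ray(C,c),ray(T,c2)),onz(T,c2,150))
cv2.imwrite("pics/s3.png",cv2.resize(im[160:320,280:480],None,fx=4,fy=3.75*1)[:,:,::-1])
E
```

```text
t: 7.15
eef_pos: [492.9, 192.8, 112.2]
ee_rot: [-0.431, 0.562, 0.561, 0.429]
contact_force: [-1.0, 0.1, -0.8]
gripper_width: 0.614
t 7.15 pos [492.95 192.84 112.23] j [-11.38  29.9  124.54  73.21  81.23 -64.52] F [-1.03  0.14 -0.76] w 54.0
[492.88 236.29 100.5 ]
[379.01 222.22] [371 213  17  20 261]
[265.05 270.25] [260 265  11  12  84] (array([497.75, 240.93, 151.65]), np.float64(3.8571647619037304)) [498.19 243.03 150.  ]
```

View pics/s3.png

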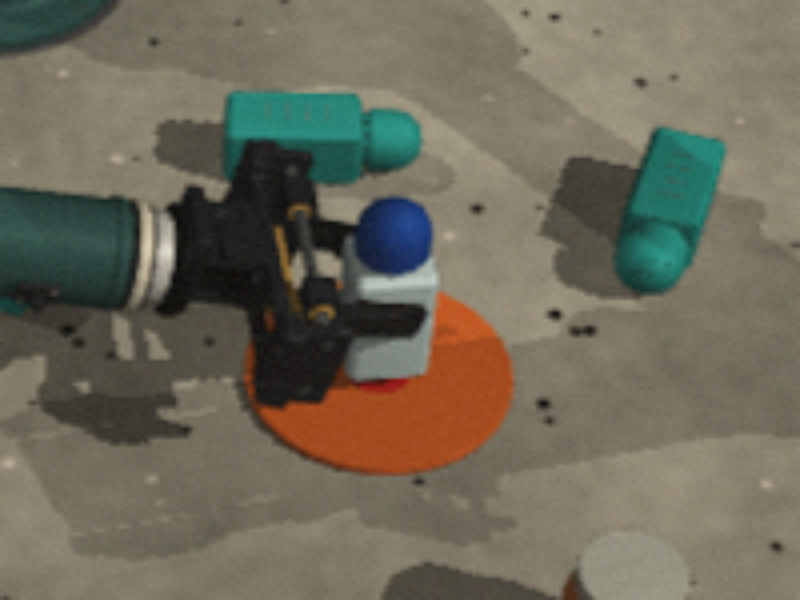

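The bottle is upright over the trivet: the cap centre triangulates to (498,241,152), as expected. About 22 mm is left to go down.

```bash
python3 -m jog '[-6,0,1.5,0,0,0, -12,0,3,0,0,0, -16,0,4.2,0,0,0, -17.5,0,4.7,0,0,0, -17.5,0,4.7,0,0,0]'; python3 -m jog '[-1,0,0.3,0,0,0, -2,0,0.5,0,0,0, -2,0,0.5,0,0,0]';  python3 -m jog '[-1,0,0.3,0,0,0, -2,0,0.5,0,0,0, -2,0,0.5,0,0,0]'
```

```text
t: 7.75
eef_pos: [493.0, 192.7, 94.1]
ee_rot: [-0.431, 0.562, 0.561, 0.429]
contact_force: [-0.4, -0.6, -1.8]
gripper_width: 0.612
t: 8.05
eef_pos: [493.2, 192.6, 93.7]
ee_rot: [-0.432, 0.561, 0.56, 0.43]
contact_force: [-2.1, -2.0, 7.2]
gripper_width: 0.612
t: 8.35
eef_pos: [493.5, 192.7, 93.4]
ee_rot: [-0.433, 0.559, 0.56, 0.432]
contact_force: [-2.3, -2.3, 8.5]
gripper_width: 0.611
```

Touchdown. I let go and back straight out along the tool axis.

```bash
python3 -m jog '[0,0,0,0,0,0,0,0,0,0,0,0,0,0,0,0,0,0]' 55 5;python3 -m jog '[0,0,0,0,0,0,0,0,0,0,0,0,0,0,0,0,0,0,0,0,0,0,0,0,0,0,0,0,0,0]' 86;
python3 - <<'E'
from h import *
s=st(); im=arm.read_camera("scene");C=cam("scene");T=cam("top")
c=blobs(im,(108,150,60),(125,255,255),60)[0][0]
im2=arm.read_camera("top")
for c2,b,_ in blobs(im2,(108,150,60),(125,255,255),30): print(c,c2,b, cross(ray(C,c),ray(T,c2)))
cv2.imwrite("pics/s4.png",cv2.resize(im[160:320,280:480],None,fx=4,fy=3.75*1)[:,:,::-1])
E
```

```text
t: 8.65
eef_pos: [493.5, 192.7, 93.2]
ee_rot: [-0.433, 0.56, 0.56, 0.431]
contact_force: [0.0, 0.1, 0.5]
gripper_width: 0.623
t: 9.15
eef_pos: [493.5, 192.7, 93.2]
ee_rot: [-0.433, 0.56, 0.56, 0.431]
contact_force: [-0.3, -0.7, 0.9]
gripper_width: 0.979
t 9.15 pos [493.5  192.72  93.15] j [-11.44  32.55 124.06  73.64  81.05 -66.76] F [-0.27 -0.68  0.93] w 86.1
[378.66 227.56] [265.74 270.9 ] [261 266  11  11  81] (array([497.92, 241.25, 132.84]), np.float64(3.52240746104632))
```

View pics/s4.png

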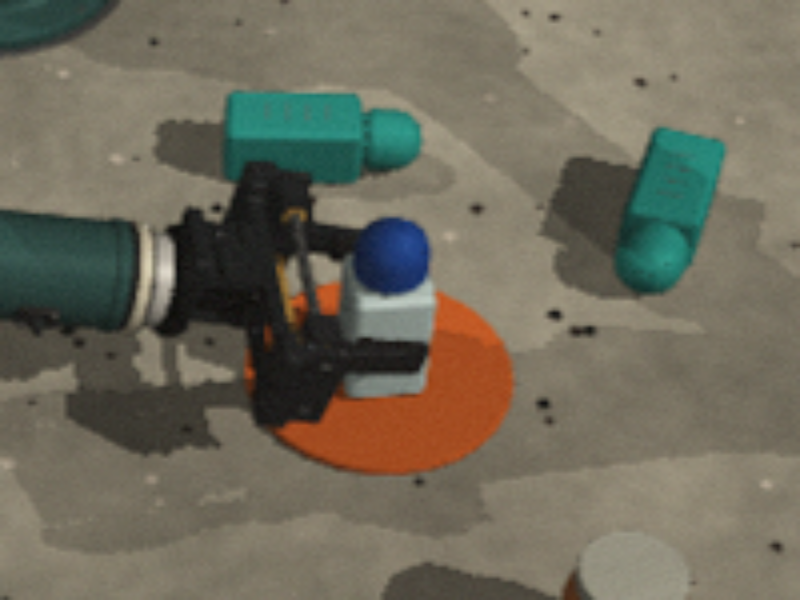

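The bottle stands upright and free on the trivet: its cap is at height 133 (8 + about 125), and the fingers are clear on both sides. I back off and lift.

```bash
python3 -m jog '[0,0,-5,0,0,0, 0,0,-15,0,0,0, 0,0,-30,0,0,0, 0,0,-45,0,0,0, 0,0,-60,0,0,0, 0,0,-66,0,0,0, 10,0,-70,0,0,0, 40,0,-78,0,0,0, 80,0,-88,0,0,0, 120,0,-99,0,0,0, 160,0,-109,0,0,0, 200,0,-120,0,0,0, 200,0,-120,0,0,0]'
python3 - <<'E'
from h import *
s=st(); Rt=pose(165.6,0)
im=arm.read_camera("top");T=cam("top");print([(c,onz(T,c,133)) for c,b,_ in blobs(im,(108,150,60),(125,255,255),30)])
for az in(165.6,-14.4): go((440,-240,300),pose(az,0),s)
E
```

```text
t: 10.55
eef_pos: [495.1, 127.2, 323.5]
ee_rot: [-0.429, 0.557, 0.563, 0.434]
contact_force: [-0.4, -0.4, 0.1]
gripper_width: 0.978
t 10.55 pos [495.14 127.21 323.47] j [-18.57   8.99 120.86  66.86  94.2  -43.72] F [-0.36 -0.41  0.09] w 86.0
[(array([265.44, 270.62]), array([498.93, 243.81, 133.  ]))]
rows [ -71.9  -55.7 -360.7   49.5  -63.1  -63.3] TCP [ 440. -240.  345.] rows needed 11.895991514506248
rows [ -71.9  -55.7 -360.7  -67.1  -52.6   87.7] TCP [ 440. -240.  345.] rows needed 14.242061148980405
```

```bash
python3 -m jog '[-5,-4,-26,3,-4,-4, -10,-8,-51,7,-9,-9, -15,-12,-77,11,-14,-14, -20,-16,-103,14,-18,-18, -26,-20,-129,18,-22,-22, -31,-24,-155,21,-27,-27, -36,-28,-180,25,-32,-32, -41,-32,-206,28,-36,-36, -46,-36,-232,32,-41,-41, -51,-40,-258,35,-45,-45, -56,-44,-283,39,-50,-50, -61,-48,-309,42,-54,-54, -67,-52,-335,46,-59,-59, -71.9,-55.7,-360.7,49.5,-63.1,-63.3, -71.9,-55.7,-360.7,49.5,-63.1,-63.3, -71.9,-55.7,-360.7,49.5,-63.1,-63.3]' 60
python3 - <<'E'
from h import *
s=st();im=arm.read_camera("wrist");cv2.imwrite("pics/w5.png",im[:,:,::-1])
C=cam("wrist",s)
for c,b,m in blobs(im,(4,150,90),(14,255,255),60):
    r=cv2.minAreaRect(np.argwhere(m)[:,::-1].astype(np.float32)); print(c,b,r,onz(C,c,211))
    if b[4]<20000: print([onz(C,p,211) for p in cv2.boxPoints(r)])
E
```

```text
t: 12.2
eef_pos: [438.5, -239.1, 341.3]
ee_rot: [-0.004, 0.126, 0.992, 0.001]
contact_force: [0.6, -1.1, -0.5]
gripper_width: 0.677
t 12.2 pos [ 438.52 -239.1   341.29] j [ -31.4    -5.24  109.85   -0.11   75.79 -106.84] F [ 0.59 -1.08 -0.52] w 59.6
[315.43 297.52] [ 293  277   46   34 1084] ((315.5, 293.5), (33.0, 45.0), 90.0) [ 466.17 -243.69  211.  ]
[array([ 448.62, -254.1 ,  211.  ]), array([ 455.88, -226.06,  211.  ]), array([ 478.61, -231.46,  211.  ]), array([ 471.15, -260.29,  211.  ])]
```

View pics/w5.png

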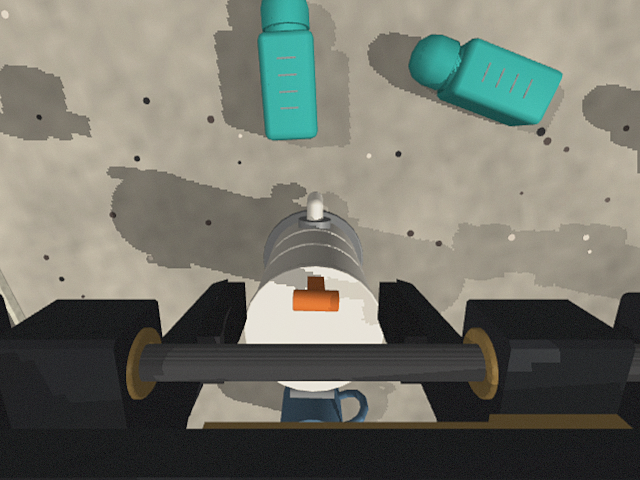

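The bar is level in the wrist image at (316,300), with the post in front of it and the spout on the same column (316), so the jaws are square to the bar. I go down onto it.

```bash
python3 - <<'E'
from h import *
s=st();C=cam("wrist",s);p=onz(C,(316,300),213);print(p)
g=(p+[469.5,-245.6,0])/2; print(g)
go((g[0],g[1],260),pose(165.6,0),s);go((g[0],g[1],212),pose(165.6,0),s)
E
```

```text
t 12.25 pos [ 438.86 -239.05  341.33] j [ -31.37   -5.22  109.82   -0.11   75.79 -106.86] F [ 0.39 -0.45 -0.03] w 60.1
[ 467.44 -243.49  213.  ]
[ 468.47 -244.55  106.5 ]
rows [-30.3   2.1  36.1   0.   -0.4  -0.1] TCP [ 468.47 -244.55  305.  ] rows needed 0.943704642207675
rows [-30.6   2.1  84.1   0.   -0.4  -0.1] TCP [ 468.47 -244.55  257.  ] rows needed 1.7908561336597355
```

```bash
python3 -m jog '[-10,0.5,5,0,0,0, -22,1,15,0,0,0, -30,1,30,0,0,0, -30,1,50,0,0,0, -30,1,68,0,0,0, -30,1,80,0,0,0, -30,1,84,0,0,0, -30,1,84,0,0,0]' 60
python3 - <<'E'
from h import *
s=st();im=arm.read_camera("wrist");cv2.imwrite("pics/w6.png",im[140:480,80:560,::-1])
print(s["eef_pos"]+45*q(s).as_matrix()[:,2])
C=cam("wrist",s)
for c,b,m in blobs(im,(4,150,90),(14,255,255),60): print(c,b,onz(C,c,214))
E
```

```text
t: 13.05
eef_pos: [467.4, -245.2, 255.9]
ee_rot: [-0.004, 0.126, 0.992, 0.001]
contact_force: [0.0, 0.2, 0.7]
gripper_width: 0.683
t 13.05 pos [ 467.44 -245.16  255.92] j [ -30.33    1.46  112.53   -0.11   66.53 -105.8 ] F [0.02 0.19 0.69] w 60.1
[ 467.05 -245.02  210.92]
[314.34 320.58] [ 277  285   76   59 3145] [ 464.33 -243.14  214.  ]
```

View pics/w6.png

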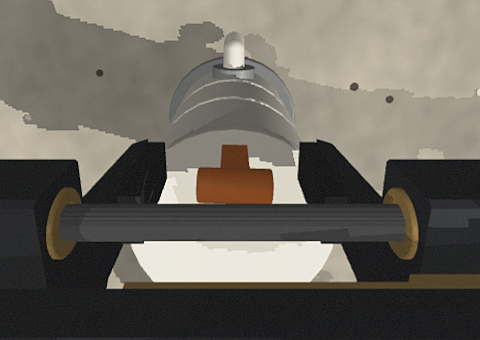

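The bar sits centred between the open fingers (crop (235,186)). I close on it.

```bash
python3 -m jog '[0,0,0,0,0,0,0,0,0,0,0,0,0,0,0,0,0,0,0,0,0,0,0,0,0,0,0,0,0,0,0,0,0,0,0,0,0,0,0,0,0,0]' 20 20
python3 - <<'E'
from h import *
s=st(); p0=s["eef_pos"];R0=q(s)
# grip arc: front azimuth 165.6; about hinge, start angle 20.2deg radius 104.4; tool tilt frac of lid angle
f=np.array([np.cos(np.radians(165.6)),np.sin(np.radians(165.6)),0]);g0=p0+45*R0.as_matrix()[:,2];rad=np.hypot(98,36);a0=np.arctan2(36,98)
for th in range(5,56,5):
    a=a0+np.radians(th); d=rad*((np.cos(a)-np.cos(a0))*f+(np.sin(a)-np.sin(a0))*np.array([0,0,1]))
    print(th,R0.inv().apply(d))
E
```

```text
t: 13.8
eef_pos: [468.2, -244.6, 257.4]
ee_rot: [-0.003, 0.126, 0.992, 0.002]
contact_force: [0.6, 5.5, 3.2]
gripper_width: 0.338
t 13.8 pos [ 468.22 -244.57  257.38] j [ -30.29    1.37  112.46    0.02   66.58 -105.8 ] F [0.65 5.48 3.19] w 29.7
5 [-3.45  0.02 -8.43]
10 [ -7.63   0.05 -16.52]
15 [-12.49   0.08 -24.22]
20 [-18.01   0.1  -31.47]
25 [-24.14   0.13 -38.21]
30 [-30.83   0.15 -44.39]
35 [-38.04   0.18 -49.96]
40 [-45.7    0.2  -54.88]
45 [-53.76   0.22 -59.12]
50 [-62.16   0.25 -62.63]
55 [-70.84   0.27 -65.4 ]
```

Gripped: the opening is 29.7 mm against the 30 mm bar. I lift along the arc to 25° first and check the forces.

```bash
python3 -m jog '[-1.5,0.3,-4.2,0,0,0, -3.5,0.7,-8.4,0,0,0, -5.5,0.7,-12.5,0,0,0, -7.6,0.7,-16.5,0,0,0, -10,0.7,-20.4,0,0,0, -12.5,0.7,-24.2,0,0,0, -15.2,0.7,-27.9,0,0,0, -18,0.7,-31.5,0,0,0, -21,0.7,-34.9,0,0,0, -24.1,0.7,-38.2,0,0,0, -24.1,0.7,-38.2,0,0,0, -24.1,0.7,-38.2,0,0,0]'
```

```text
t: 15.0
eef_pos: [491.7, -250.9, 295.9]
ee_rot: [-0.004, 0.126, 0.992, 0.001]
contact_force: [-5.1, -4.3, -0.9]
gripper_width: 0.333
```

```bash
python3 -m jog '[-3.3,-0.3,-3.1,0,0,0, -6.7,-0.3,-6.2,0,0,0, -10.2,-0.3,-9.1,0,0,0, -13.9,-0.3,-11.8,0,0,0, -17.7,-0.3,-14.3,0,0,0, -21.6,-0.3,-16.7,0,0,0, -25.5,-0.3,-18.9,0,0,0, -29.6,-0.3,-20.9,0,0,0, -33.8,-0.3,-22.8,0,0,0, -38,-0.3,-24.4,0,0,0, -38,-0.3,-24.4,0,0,0, -38,-0.3,-24.4,0,0,0]'
python3 - <<'E'
from h import *
s=st(); im=arm.read_camera("scene");cv2.imwrite("pics/s7.png",cv2.resize(im[150:330,100:440],None,fx=2.3,fy=2.3)[:,:,::-1])
w=arm.read_camera("wrist");C=cam("wrist",s)
g=s["eef_pos"]+45*q(s).as_matrix()[:,2];print("grasp",g)
for c,b,m in blobs(w,(4,150,60),(14,255,255),60): print(c,b)
t=arm.read_camera("top");T=cam("top");S=cam("scene")
c1=blobs(im,(108,150,60),(125,255,255),60);c2=blobs(t,(108,150,60),(125,255,255),30)
print([x[0] for x in c1],[x[0] for x in c2],cross(ray(S,c1[0][0]),ray(T,c2[0][0])))
h=np.array([468.2,-244.6,211])-98*np.array([np.cos(np.radians(165.6)),np.sin(np.radians(165.6)),0]);v=g-h
print("lid angle",np.degrees(np.arctan2(g[2]-175,np.hypot(*v[:2])))-20.2,np.linalg.norm([v[0],v[1],g[2]-175]))
E
```

```text
t: 16.2
eef_pos: [528.8, -261.4, 320.5]
ee_rot: [-0.003, 0.126, 0.992, 0.0]
contact_force: [-3.5, -4.5, -0.6]
gripper_width: 0.337
t 16.2 pos [ 528.82 -261.41  320.48] j [ -28.66    5.54  101.22   -0.15   73.61 -104.11] F [-3.54 -4.5  -0.57] w 29.6
grasp [ 528.51 -261.37  275.48]
[311.87 305.56] [ 273  252   78   87 4016]
[array([379.  , 227.52])] [array([265.03, 270.8 ])] (array([498.14, 242.61, 133.09]), np.float64(4.6224515110242335))
lid angle 50.374122593467504 106.5417729378933
```

View pics/s7.png

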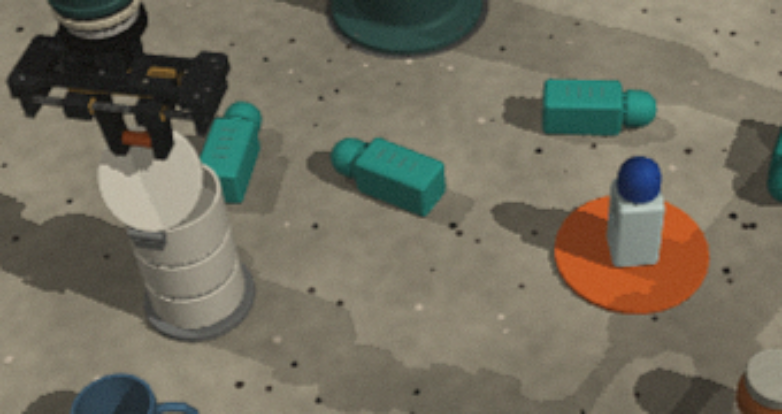

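The lid is open and held, and the bottle stands on the trivet about 7 mm off its middle. I settle briefly, check for drift and hand in.

```bash
python3 -m jog '[0,0,0,0,0,0,0,0,0,0,0,0,0,0,0,0,0,0,0,0,0,0,0,0,0,0,0,0,0,0,0,0,0,0,0,0]' && python3 - <<'E'
from h import *
s=st()
for n,z,uv in(("mug",90,(459,200)),):pass
a=cv2.imread("pics/top0.png");b=arm.read_camera("top")[:,:,::-1]
for n,(x,y) in dict(mug=(459,200),jar=(237,189),pan=(341,181)).items():
    t=a[y-22:y+22,x-25:x+25];r=cv2.matchTemplate(b[y-40:y+40,x-45:x+45].copy(),t,cv2.TM_CCOEFF_NORMED);print(n,cv2.minMaxLoc(r)[1],np.subtract(cv2.minMaxLoc(r)[3],(20,18)))
arm.finish_job()
E
```

```text
t: 16.95
eef_pos: [528.7, -261.4, 320.5]
ee_rot: [-0.003, 0.126, 0.992, -0.0]
contact_force: [-3.4, -2.1, -1.0]
gripper_width: 0.335
t 16.95 pos [ 528.72 -261.44  320.46] j [ -28.66    5.53  101.23   -0.15   73.6  -104.11] F [-3.4  -2.12 -1.  ] w 29.5
mug 0.9053137898445129 [0 0]
jar 0.9893368482589722 [0 0]
pan 0.968799889087677 [0 0]
the job is handed in; nothing more can be done
```

The bottle is standing on the trivet and the dispenser lid is being held open at about 50 degrees. I handed the job in at about 17 s; it reports no verdict.

- **Bottle:** I picked up the pale blue bottle, turned it upright in the grip, stood it cap up on the trivet and let go. The last camera check put its cap centre at (498, 243, 133) mm. That is the height of an upright bottle, about 7 mm from the trivet's middle.
- **Lid:** I pinched the orange grip by its two ends and lifted it along its arc. From the arm's pose, the lid angle works out at 50.4 degrees. The grip is firm at an opening of 29.5 mm, and the arm showed no drift over the last 0.7 s.
- **Mug, jar and saucepan lid:** none had shifted by even a pixel in the overhead view.

**Small disagreements:**
- The two camera sightings of the cap missed each other by 4.6 mm.
- The grip's computed distance from the hinge came out at 106.5 mm instead of 104.4 mm.
- The lid angle was not confirmed separately in an image beyond looking right.

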